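Hold a clock movement against the spring stop of a casing jig

TASK

Pick up the brass clock movement and set it flat on the bed of the casing jig, between the two white lines, with its white front plate square against the blue face of the spring stop. Press it against the stop until the black pointer stands in the green band, never letting the pointer run into the red band, and hold it steady there for two seconds; finish while still holding it pressed like that, so that I can put in the screws. Leave the dish, the screwdriver stand, the loupe and the red screwdriver where they are.

Things in the scene. Friction and masses are not known exactly. Their poses are not given: they have to be found in the camera images.
- movement: Loose clock movement, about 350 g, in a boxy open-topped brass frame 46 (x) x 44 (y) x 56 (z) mm, wheels visible inside. Origin at the centre of its underside, z up. Its +x side is the front: a white plate 6 mm thick (a white edge from above); the other sides are brass. The flat cheeks at y = -22 and +22 mm are solid over the full height, good to grip. Starts upright on the table.
- front (a point): Centre of the outer face of the movement's white front plate: 23 mm along +x and 28 mm up from the movement's origin.
- jig: Casing jig fixed to the bench, heading varies. Origin at table height under the free bed; +x along the bed to the stop, z up. Dark steel base 15 mm thick, x -70 to 190, y -50 to 50 mm. Blue stop face at x = 45 mm when free. White lines along x, inner edges at y = -30 and 30 mm. Behind the stop, x 105 to 180 mm, a grey spring housing 60 mm wide, top at z = 50 mm, carries the gauge.
- bed (a point): Point on the top surface of the bed, on its centre line, 15 mm above the jig's origin (x = 0, y = 0). Axes as the jig's.
- stop_face (a point): Centre of the blue face of the spring stop, an upright plate 70 mm wide, 8 mm thick, from 1 to 45 mm above the bed. It faces the jig's -x; free, it is at x = 45, y = 0, z = 38 mm in the jig's frame, and moves along the jig's +x when pressed. Axes as the jig's.
- stop (a joint): Travel of the spring stop along the jig's +x, m: 0 free, 0.018 at its end. The spring pushes back 0.8 N per mm, no preload, and pushes the movement back if released. A black pointer bar moving with the stop lies above a white scale on the housing: over the green band from 0.006 to 0.012 (about 5 to 10 N), over the red band from 0.016.
- dish: Bystander: white plastic parts dish, 80 mm across, 18 mm high, loose. Origin under its centre.
- stand: Bystander: round grey screwdriver stand, 84 mm across, 110 mm high with six upright small screwdrivers, loose. Origin under its centre.
- loupe: Bystander: black eye loupe, a cone 34 mm across and 28 mm high, loose. Origin under its centre.
- driver: Bystander: screwdriver with red handle, 150 mm long, lying loose. Origin under its middle.
Not all that is in view belongs to the job. There is more than one size of the movement; the job needs the smallest.

How it is judged:
By the outcome, as a careful person would: the job done as asked, in the order asked, and still so for the second after the job is handed in, while the arm keeps its last pose, push and grip.
It also fails if it takes over 48 s, if anything falls off the work surface, if the arm or the gripper's body presses on something with over 40 N, if the wrist force passes 120 N, or if a joint passes its speed limit or range.

ROBOT

A 7-joint arm with a two-finger parallel gripper is mounted at the origin on the work surface. World frame = base frame: x ahead of the robot, y to its left, z up, the work surface at z = 0. Lengths are in m, angles in rad, forces in N, time in s.
With the tool pointing down it reaches from about 0.425 to 0.875 m from the base axis. Payload 4.7 kg.
Tool frame: the origin (TCP) lies between the finger pads; the fingertips stand 19 mm ahead of it and the grasp point (between the pads) is the TCP; z points along the fingers, x is the direction in which the jaws open and shut, and the axes are right-handed (so a half turn about z gives the same grasp; the last joint's range is limited). The gripper opens to 87 mm and grips with 3 to 60 N. Pads are 19 mm wide; open, the fingers measure 117 mm over their backs; the gripper's body (75 mm by 190 mm) begins 51 mm behind the grasp point.
Start: joints at [1.131, 0.321, -0.07, 1.45, 0.023, 1.371, -0.057], TCP at [0.285, -0.584, 0.242] pointing down, gripper open.
Joint ranges: [-2.86, 2.86], [-0.3, 2.09], [-1.38, 1.24], [0.06, 2.45], [-1.56, 4.7], [0.09, 2.05], [-2.69, 2.69]. Speed limits (rad/s): [2.57, 2.57, 3.14, 3.14, 3.14, 3.14, 3.14].

INTERFACE

Orientations are given as a unit quaternion [x, y, z, w].
In Python, from plant import * gives the robot as it stands. Calls block until the motion is done:
- move_to(position, orientation): joint-space move of the TCP to a pose.
- servo_line(position, orientation=None, rate=0.15, guard=None): straight line of the TCP; orientation=None keeps the orientation; rate is the mean speed in m/s. With guard (N) it stops when the force on the tool has changed by that much, and returns True; else False.
- move_joints(angles): joint-space move.
- release() and grasp(): open the fingers fully, or close them until they stop; the grip force is fixed at half the most.
- dwell(seconds).
- solve_ik(position, orientation): joint angles nearest the present ones, or None.
- sense(): the state.
- camera(name): name is "scene" or "side" or "wrist"; returns a dict with "image" (480x640x3 uint8, blue, green, red), "intrinsics" (3x3 intrinsics, pixels), "R" (3x3) and "t" (3): a world point X has camera coordinates R X + t; the wrist camera has in their place "T_tool_cam" (4x4, takes a point from camera to tool coordinates, whose origin is the TCP and whose axes are the tool frame's). Camera axes: x right, y down, z forward; pixel columns grow to the right and rows downward; lengths in m; the calibration is good to about 2 mm. The wrist camera is an equidistant fisheye: a pixel r from the principal point sees the ray r / f radians off the axis. A picture is of the moment at which its call begins: read the wrist's pose just before it. There is no depth.
A pose or a line that the arm cannot do raises MotionError and nothing moves.
- hand_in(): hands the job in, once; it reports no verdict.
The state is a dict: "time_s": time; "q": joint angles; "joint_velocities": joint speeds; "joint_efforts": joint torques, N m; "eef_pos": TCP position; "tcp_rot": TCP orientation; "contact_force": force on the tool from outside, world axes, zero at the start; "torque": the same for the moment, N m; "grip_width": opening from 0.0 (shut) to 1.0 (fully open).
Only numpy, scipy, OpenCV 4.12 (cv2) and the standard library are available. Lean on these libraries where they do the work, as an engineer would, in place of code of your own. Each camera call takes 0.05 s, during which the arm holds its last target. There are 200 camera calls.

## Working session

There is one attempt and no reset: what is moved stays moved. The work goes in short steps, each a Python script; the robot and the scene stay as the last script left them, time stands still between calls to the robot, and variables do not carry over. Pictures are saved under pics/ and viewed, on a budget of 10 in all, crops included, one or two more only if the job needs it, and the job is handed in when it is done.

```bash
mkdir -p pics; ls; python3 - <<'E'
from plant import *
import cv2,pickle,numpy as np
d={}
for n in("scene","side","wrist"):
    s=sense(); c=camera(n); c["s"]=s; d[n]=c; cv2.imwrite(f"pics/{n}0.png",c["image"])
    print(n,{k:np.round(v,4).tolist() for k,v in c.items() if k not in("image","s")})
pickle.dump(d,open("d0.pkl","wb")); print(s)
E
```

```text
pics
scene {'intrinsics': [[599.2563, 0.0, 321.0269], [0.0, 599.2563, 243.8634], [0.0, 0.0, 1.0]], 'R': [[0.1546, 0.9879, -0.0133], [0.8263, -0.1367, -0.5464], [-0.5416, 0.0735, -0.8374]], 't': [-0.0905, -0.408, 1.8586]}
side {'intrinsics': [[540.3401, 0.0, 315.7629], [0.0, 540.3401, 241.7132], [0.0, 0.0, 1.0]], 'R': [[0.9945, -0.1043, -0.0094], [-0.0837, -0.7371, -0.6706], [0.063, 0.6677, -0.7417]], 't': [-0.5009, 0.0843, 1.2043]}
wrist {'intrinsics': [[371.6483, 0.0, 319.3195], [0.0, 371.6483, 244.559], [0.0, 0.0, 1.0]], 'T_tool_cam': [[1.0, 0.0003, -0.0003, -0.0002], [-0.0002, 0.9603, 0.279, -0.0773], [0.0004, -0.279, 0.9603, -0.1413], [0.0, 0.0, 0.0, 1.0]]}
{'time_s': 0.1, 'q': array([ 1.13112106,  0.32174109, -0.07009259,  1.45154767,  0.0225796 ,
        1.37076748, -0.05689036]), 'joint_velocities': array([-1.21359572e-03, -8.09718575e-04, -9.22264902e-05, -2.05716951e-03,
        5.42431016e-04, -3.56580906e-04, -1.24674872e-04]), 'joint_efforts': array([ 6.66454889e-05, -4.92571163e+01, -4.05782517e-01, -3.13395560e+01,
       -6.42432296e-02,  3.95049923e-02,  9.58737337e-05]), 'eef_pos': array([ 0.28470699, -0.58382928,  0.24057862]), 'tcp_rot': array([ 8.48055862e-01, -5.29906172e-01, -7.28666857e-04, -4.14701590e-04]), 'contact_force': array([-0.32148014,  0.17256233,  0.1036881 ]), 'torque': array([ 0.00730379,  0.05105213, -0.03202822]), 'grip_width': 0.9987754185611547}
```

View pics/scene0.png

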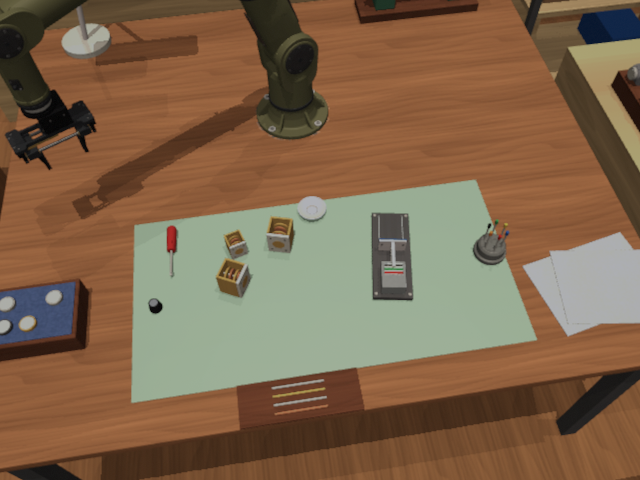

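View pics/side0.png

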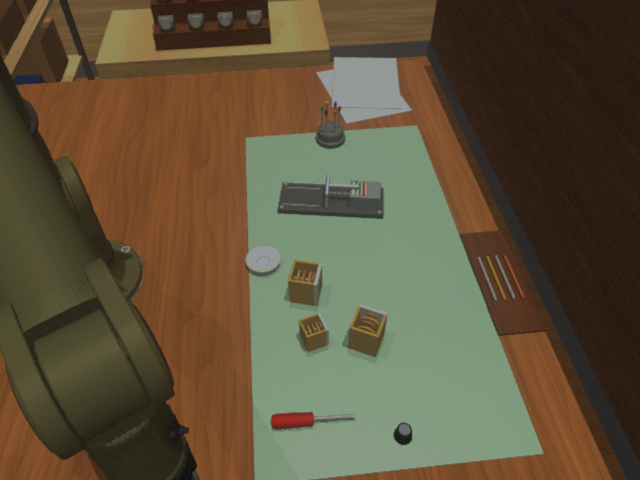

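The scene picture shows three movements: the smallest at about (236,244), larger ones at (280,235) and (234,278). The jig is at (391,255), dish (312,209), stand (490,249), driver (171,245) and loupe (155,305). In the side view the smallest movement is at (313,332) and the jig at (331,198).

```bash
cat > h.py <<'E'
import numpy as np, cv2, pickle
from scipy.spatial.transform import Rotation as Ro
def ray(c,uv):
    """origin, directions in world"""
    K=c["intrinsics"]; uv=np.atleast_2d(uv).astype(float)
    if "R" in c:
        d=np.c_[(uv-K[:2,2])/[K[0,0],K[1,1]],np.ones(len(uv))]
        return -c["R"].T@c["t"], d@c["R"]
    p=uv-K[:2,2]; r=np.linalg.norm(p,axis=1,keepdims=True); th=r/K[0,0]
    d=np.c_[p/np.maximum(r,1e-9)*np.sin(th),np.cos(th)]
    T=c["T_tool_cam"]; R=Ro.from_quat(c["s"]["tcp_rot"]).as_matrix()
    return R@T[:3,3]+c["s"]["eef_pos"], d@(R@T[:3,:3]).T
def plane(c,uv,z):
    o,d=ray(c,uv); return o+d*((z-o[2])/d[:,2:])
def down(yaw):
    """tool down, tool x at world angle yaw"""
    c,s=np.cos(yaw),np.sin(yaw)
    return Ro.from_matrix(np.array([[c,s,0],[s,-c,0],[0,0,-1]])).as_quat()
def snap(name,tag):
    from plant import sense,camera
    s=sense(); c=camera(name); c["s"]=s
    cv2.imwrite(f"pics/{tag}.png",c["image"]); pickle.dump(c,open(tag+".pkl","wb")); return c
E
python3 - <<'E'
from h import *
d=pickle.load(open("d0.pkl","rb"))
for n,l in (("scene",dict(mov=(236,244),big1=(280,235),big2=(234,278))),("side",dict(mov=(313,332),big1=(306,282),big2=(368,330)))):
    for k,v in l.items(): print(n,k,plane(d[n],v,.028)[0].round(3))
print("jig corners scene",plane(d["scene"],[(373,214),(409,214),(373,297),(411,299)],.015).round(3))
print("jig corners side",plane(d["side"],[(286,184),(279,209),(383,187),(383,214)],.015).round(3))
for n,v in dict(dish=(312,209),stand=(490,250),loupe=(155,306),drv=(171,240)).items(): print(n,plane(d["scene"],v,.01)[0].round(3))
E
```

```text
scene mov [ 0.478 -0.207  0.028]
scene big1 [ 0.469 -0.091  0.028]
scene big2 [ 0.58  -0.22   0.028]
side mov [ 0.477 -0.209  0.028]
side big1 [ 0.474 -0.082  0.028]
side big2 [ 0.586 -0.216  0.028]
jig corners scene [[0.433 0.167 0.015]
 [0.449 0.263 0.015]
 [0.682 0.115 0.015]
 [0.703 0.207 0.015]]
jig corners side [[0.453 0.251 0.015]
 [0.43  0.161 0.015]
 [0.698 0.211 0.015]
 [0.68  0.115 0.015]]
dish [0.386 0.006 0.01 ]
stand [0.593 0.445 0.01 ]
loupe [ 0.617 -0.421  0.01 ]
drv [ 0.425 -0.378  0.01 ]
```

```bash
python3 - <<'E'
from plant import *; from h import *
move_to([0.47,-0.20,0.22],down(np.pi/2+.2)); dwell(.3)
print(sense()["q"].round(2),sense()["time_s"]); snap("wrist","w1")
E
```

```text
[ 0.91  0.07 -0.58  1.8   0.04  1.28  2.09] 2.3083
```

View pics/w1.png

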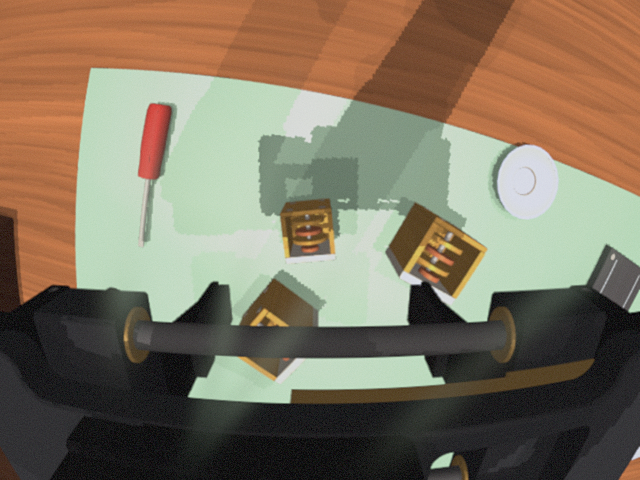

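The wrist picture shows the smallest movement at about (308,230), with its white plate edge at the bottom, (284,263)–(336,260), so its front faces outward (+x). The bigger ones are at (280,330) and (437,252). I'll measure the white edge at z = 56 mm.

```bash
python3 - <<'E'
from h import *
c=pickle.load(open("w1.pkl","rb")); im=c["image"]
x0,y0,x1,y1=265,185,355,275
roi=im[y0:y1,x0:x1]; hsv=cv2.cvtColor(roi,cv2.COLOR_BGR2HSV).astype(int)
white=((hsv[...,1]<35)&(hsv[...,2]>165)).astype(np.uint8)
brass=((hsv[...,0]>8)&(hsv[...,0]<28)&(hsv[...,1]>90)).astype(np.uint8)
n,l,st,_=cv2.connectedComponentsWithStats(white); i=1+np.argmax(st[1:,4]); print(st[1:].tolist())
p=np.argwhere(l==i)[:,::-1]+[x0,y0]
W=plane(c,p,.056)[:,:2]
(cx,cy),(w,h),a=cv2.minAreaRect((W*1000).astype(np.float32)); print("white rect",cx,cy,w,h,a)
B=np.argwhere(brass)[:,::-1]+[x0,y0]
Bw=plane(c,B,.056)[:,:2]; r=cv2.minAreaRect((Bw*1000).astype(np.float32)); print("brass rect@.056",r)
v=roi.copy(); v[l==i]=(255,0,255); cv2.imwrite("pics/c1.png",np.hstack([cv2.resize(roi,None,fx=4,fy=4,interpolation=0),cv2.resize(v,None,fx=4,fy=4,interpolation=0)]))
E
```

```text
[[75, 15, 2, 2, 3], [77, 14, 2, 2, 2], [80, 15, 1, 2, 2], [76, 24, 3, 7, 12], [80, 25, 1, 1, 1], [83, 24, 7, 7, 18], [0, 28, 90, 62, 2838], [74, 28, 1, 1, 1], [79, 28, 1, 1, 1], [80, 28, 2, 3, 3], [83, 28, 2, 3, 3], [41, 30, 2, 1, 2], [73, 31, 1, 1, 1], [82, 31, 1, 1, 1], [73, 33, 1, 1, 1], [83, 33, 1, 1, 1], [86, 33, 2, 2, 3], [89, 33, 1, 1, 1], [77, 34, 1, 2, 2], [84, 35, 3, 2, 3], [88, 36, 2, 4, 6], [42, 41, 2, 1, 2], [43, 52, 2, 1, 2]]
white rect 483.7469177246094 -205.96466064453125 54.721405029296875 78.52604675292969 11.497024536132812
brass rect@.056 ((470.33734130859375, -210.2805938720703), (47.80036163330078, 43.438819885253906), 16.43478775024414)
```

View pics/c1.png

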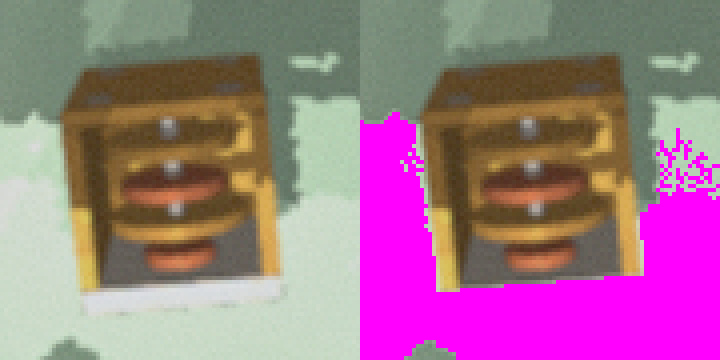

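The crop gives the top-rim corners: back (64,120) and (262,108), front outer (86,314) and (284,294). Casting these at z = 56 mm gives the pose.

```bash
python3 - <<'E'
from h import *
c=pickle.load(open("w1.pkl","rb"))
q=np.array([(64,120),(262,109),(284,294),(86,314)])/4+[264.6,184.6]
P=plane(c,q,.056)[:,:2]; print((P*1000).round(1))
BL,BR,FR,FL=P
print("len",[round(np.linalg.norm(a-b)*1000,1) for a,b in((BL,BR),(FL,FR),(BL,FL),(BR,FR))])
ang=lambda v:np.degrees(np.arctan2(v[1],v[0]))
print("heading",ang(FL-BL),ang(FR-BR),ang(BR-BL)-90,ang(FR-FL)-90,"ctr",P.mean(0))
# scene / side check : base centre
q=np.array([(437,252)]);print(plane(c,q,.07))
E
```

```text
[[ 463.1 -234.4]
 [ 452.6 -194.1]
 [ 491.5 -181.1]
 [ 504.5 -222.3]]
len [np.float64(41.6), np.float64(43.3), np.float64(43.2), np.float64(41.0)]
heading 16.214878754266316 18.53032341035484 14.536229647603022 17.533877428151982 ctr [ 0.47792692 -0.20797099]
[[ 0.46499621 -0.09876791  0.07      ]]
```

```bash
python3 - <<'E'
from plant import *; from h import *
o=down(np.pi/2+.291); p=np.array([.478,-.208])
move_to([*p,.12],o); print(servo_line([*p,.040],rate=.08,guard=8))
grasp(); s=sense(); print(s["grip_width"]*87,s["eef_pos"],s["time_s"])
servo_line([*p,.16],rate=.15); s=sense(); print(s["grip_width"]*87,s["contact_force"])
h=-.1916; d=np.array([np.cos(h),np.sin(h)]); t=np.array([.507,.1976])+.075*d
move_to([*t,.24],down(np.pi/2+h)); dwell(.3); s=sense(); print(s["grip_width"]*87,s["q"].round(2),s["time_s"])
snap("wrist","w2"); snap("side","s2"); snap("scene","c2")
E
```

```text
False
43.664571171842006 [ 0.47807914 -0.20821717  0.04006225] 4.7833
43.7936276757113 [-0.24431858 -0.03026478 -4.57157947]
43.466148401304515 [ 0.37  0.36 -0.91  1.54  0.29  1.39  0.82] 7.5583
```

View pics/w2.png

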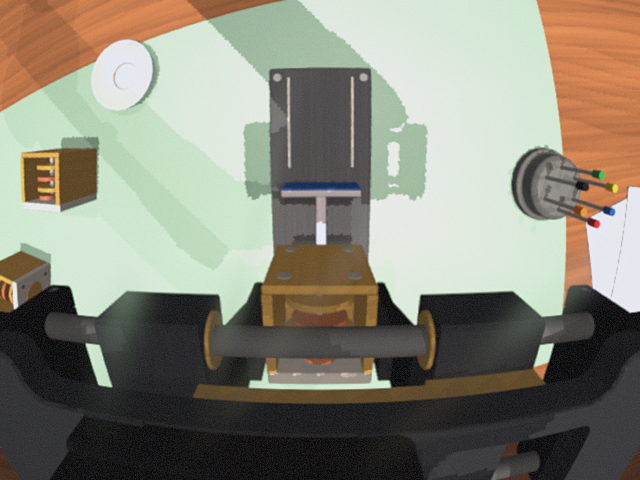

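Held at 43.6 mm, so it is the right movement. The picture shows the jig: white lines at x≈289 and 352 (rows 77–167), the blue stop edge at row≈186 (282–360), and the bed's back edge at row 69. The held movement is at the bottom (320,330).

```bash
python3 - <<'E'
from h import *
c=pickle.load(open("w2.pkl","rb")); im=c["image"].astype(int)
hsv=cv2.cvtColor(c["image"],cv2.COLOR_BGR2HSV).astype(int)
def fit(p,z):
    W=plane(c,p,z)[:,:2]; vx,vy,x,y=cv2.fitLine(W.astype(np.float32),2,0,1e-4,1e-4).ravel()
    return W,np.array([vx,vy])*(1 if vx>0 else -1),np.array([x,y])
br=im.max(2)
L=[]
for a,b in((281,297),(344,360)):
    rows=np.arange(80,165); col=br[80:165,a:b]-60.; col=np.clip(col-60,0,None)
    u=(col*np.arange(a,b)).sum(1)/col.sum(1); W,d,x=fit(np.c_[u,rows],.015); L.append((d,x)); print("line",np.degrees(np.arctan2(d[1],d[0])),x)
    vs=np.argwhere(br[60:190,(a+b)//2-3:(a+b)//2+4].max(1)>130).ravel()+60
m=(hsv[...,0]>100)&(hsv[...,0]<130)&(hsv[...,1]>110)&(hsv[...,2]>50); m[:150]=0;m[220:]=0;m[:,:260]=0;m[:,390:]=0
p=np.argwhere(m)[:,::-1]; print("blue bbox",p.min(0),p.max(0))
# lower edge (image) of blue = top front edge, z=.060
cols=np.arange(p[:,0].min()+4,p[:,0].max()-3); bot=np.array([p[p[:,0]==k][:,1].max()+.5 for k in cols]); top=np.array([p[p[:,0]==k][:,1].min()-.5 for k in cols])
for n,e in(("top-edge",bot),("upper",top)):
    W,d,x=fit(np.c_[cols,e],.060); print(n,"normal dir",np.degrees(np.arctan2(d[1],d[0]))+(-90 if d[1]>0 else 90),x, "ends",W[0],W[-1])
d=(L[0][0]+L[1][0]);d/=np.linalg.norm(d);n=np.array([-d[1],d[0]])
print("head",np.degrees(np.arctan2(d[1],d[0])),np.arctan2(d[1],d[0]),"sep",(L[1][1]-L[0][1])@n)
mid=(L[0][1]+L[1][1])/2; W,_,f=fit(np.c_[cols,bot],.060)
f=W[len(W)//2]; print("stop lateral centre vs lines mm",1e3*((W[0]+W[-1])/2-mid)@n)
face=mid+d*((f-mid)@d); print("stop face pt",face,"jig origin",face-.045*d)
# back edge of the base, z=.015
g=br[55:85,300:340].mean(1); k=np.argmax(-np.diff(g)); print("back row",k+55.5); E=plane(c,[(320,k+55.5)],.015)[0,:2]; print("back x rel origin (expect -70)",1e3*(E-(face-.045*d))@d)
E
```

```text
line -10.668161 [0.48313266 0.17153506]
line -10.729976 [0.4949441  0.23225617]
blue bbox [281 182] [360 189]
top-edge normal dir -10.355965 [0.5485509 0.1905191] ends [0.54297751 0.16009696] [0.55480146 0.22082678]
upper normal dir -10.887863 [0.5428258  0.19163398] ends [0.53780873 0.16119327] [0.54873078 0.22190096]
head -10.699067 -0.18673396 sep 0.061858326
stop lateral centre vs lines mm -0.12359386248382197
stop face pt [0.54819502 0.19071886] jig origin [0.5039773  0.19907314]
back row 67.5
back x rel origin (expect -70) -69.41478717075516
```

```bash
cat >> h.py <<'E'
H=-.18673; D=np.array([np.cos(H),np.sin(H)]); N=np.array([-D[1],D[0]]); O0=np.array([.50398,.19907])
def J(x,y,z): return [*(O0+x*D+y*N),z]
def inj(s): e=s["eef_pos"]; r=e[:2]-O0; f=s["contact_force"]; return np.round([1e3*r@D,1e3*r@N,1e3*e[2],f[:2]@D,f[:2]@N,f[2],s["grip_width"]*87],2)
E
python3 - <<'E'
from plant import *; from h import *
o=down(np.pi/2+H)
servo_line(J(-.008,0,.24),o,rate=.15); servo_line(J(-.008,0,.075),rate=.12); dwell(.3); print(inj(sense()))
print(servo_line(J(-.008,0,.052),rate=.02,guard=2.5)); dwell(.3); s=sense(); print(inj(s),s["torque"],s["time_s"])
E
```

```text
[-7.820e+00  4.000e-02  7.528e+01  8.900e-01 -4.900e-01 -4.280e+00
  4.385e+01]
True
[-8.14 -0.14 55.02  0.42  0.09  5.7  43.8 ] [ 0.08069548 -0.10081444 -0.02187863] 11.475
```

```bash
python3 - <<'E'
from plant import *; from h import *
servo_line(J(-.008,0,.0551),rate=.02); dwell(.2); print(inj(sense()))
for x in (.015,.019,.022,.025,.028):
    servo_line(J(x,0,.0551),rate=.03); dwell(.25); s=sense(); print(x,inj(s),s["torque"].round(2),s["time_s"])
    if inj(s)[3]<-6.5: break
snap("scene","c3"); snap("side","s3"); w=snap("wrist","w3")
E
python3 - <<'E'
import cv2,numpy as np
a=cv2.imread("pics/c3.png")[200:310,340:440]; b=cv2.imread("pics/s3.png")[150:260,270:370]
f=lambda i:cv2.resize(i,(400,440),interpolation=cv2.INTER_CUBIC)
cv2.imwrite("pics/cs3.png",np.hstack([f(a),f(b)]))
E
```

```text
[-7.8   0.13 55.1   0.09  0.08 -1.7  44.15]
0.015 [ 1.544e+01 -4.000e-02  5.512e+01 -1.110e+00  6.600e-01  4.200e-01
  4.375e+01] [ 0.3  -0.12  0.01] 13.1167
0.019 [ 1.906e+01 -3.000e-02  5.511e+01 -1.980e+00 -6.300e-01  1.910e+00
  4.336e+01] [0.3  0.21 0.03] 13.65
0.022 [ 2.195e+01  5.000e-02  5.513e+01 -3.720e+00  4.700e-01  2.600e+00
  4.380e+01] [0.29 0.45 0.01] 14.15
0.025 [24.1   0.12 55.13 -5.24 -0.19  3.48 43.91] [0.3  0.95 0.03] 14.65
0.028 [26.02  0.12 55.13 -7.17 -1.78  7.88 43.63] [ 0.27  1.54 -0.04] 15.15
```

View pics/cs3.png

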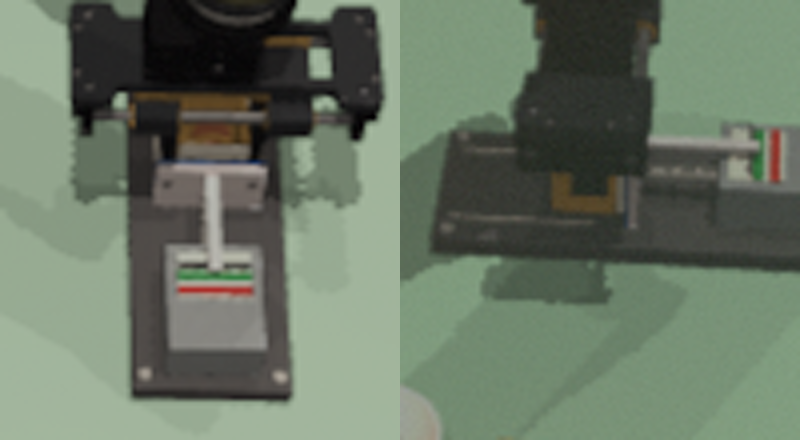

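The scene crop (left) shows the pointer tip at about (214,268), just at the near edge of the green band (269–280), well clear of red (290). The plate lies against the blue stop. I'll push on a little while easing the downward force.

```bash
python3 - <<'E'
from plant import *; from h import *
x=.028
for x,z in ((.0285,.0555),(.030,.0555),(.0315,.0556),(.033,.0556)):
    servo_line(J(x,0,z),rate=.02); dwell(.3); s=sense(); i=inj(s); print(x,z,i,s["torque"].round(2),s["time_s"])
    if i[0]>29 or i[3]<-9 : break
snap("scene","c4"); snap("side","s4"); snap("wrist","w4")
a=cv2.imread("pics/c4.png")[245:295,375:415]; b=cv2.imread("pics/s4.png")[165:215,330:390]
cv2.imwrite("pics/cs4.png",np.hstack([cv2.resize(a,(360,450),interpolation=0),cv2.resize(b,(432,450),fx=9,fy=9,interpolation=0)]))
E
```

```text
0.0285 0.0555 [26.11  0.15 55.18 -6.95 -0.74  5.39 43.55] [ 0.35  1.52 -0.02] 15.85
0.03 0.0555 [27.01  0.17 55.18 -9.54 -0.63  7.65 43.9 ] [ 0.34  1.82 -0.04] 16.4
```

View pics/cs4.png

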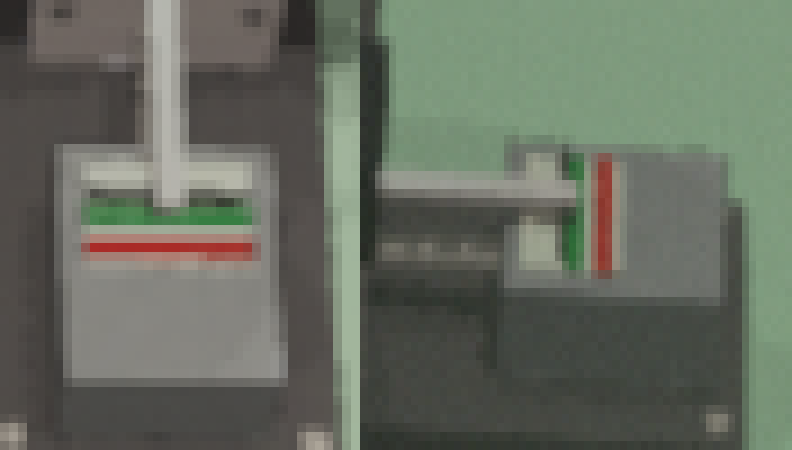

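View pics/w4.png

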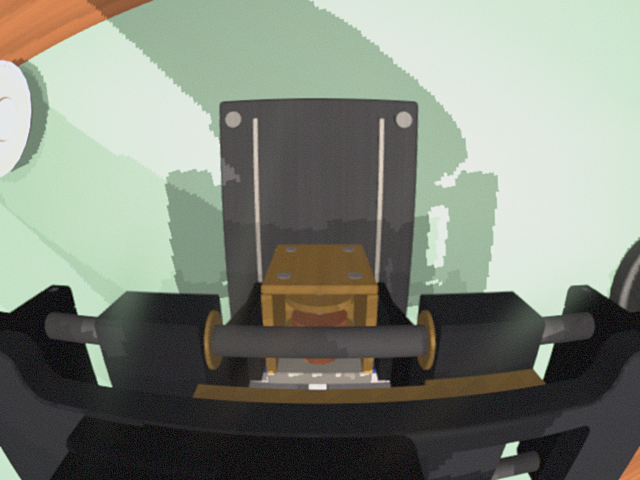

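Scene crop: the black pointer bar is at about rows 190–199, at the near edge of the green (200–225), with red at 242, so parallax matters. The wrist view shows the movement between the lines with its plate against the stop (rows 375–388). I'll measure the pointer shift against the free-stop images by sampling along the jig axis.

```bash
cat > gauge.py <<'E'
from h import *
def prof(c,z,ys,xs):
    P=np.array([[J(x,y,z) for x in xs] for y in ys]); q=P.reshape(-1,3)@c["R"].T+c["t"]; uv=q[:,:2]/q[:,2:]*c["intrinsics"][0,0]+c["intrinsics"][:2,2]
    uv=uv.reshape(len(ys),len(xs),2).astype(np.float32)
    return cv2.remap(c["image"],uv[...,0],uv[...,1],cv2.INTER_CUBIC).astype(float)
xs=np.arange(.100,.150,.001)
def show(cs,ys):
    out=[]
    for c in cs: out.append(prof(c,.052,ys,xs).mean(0))
    for i,x in enumerate(xs): print(round(x*1e3),*[o[i].round().astype(int).tolist() for o in out])
if __name__=="__main__":
    d=pickle.load(open("d0.pkl","rb"))
    for n,k in(("scene","c4"),("side","s4")):
        print(n); c=pickle.load(open(k+".pkl","rb")); print("cam",(-c["R"].T@c["t"]).round(2))
        show([d[n],c],np.r_[np.arange(-.017,-.009,.001),np.arange(.010,.018,.001)] if n=="scene" else np.arange(.010,.018,.001))
E
python3 gauge.py
```

```text
scene
cam [ 1.36 -0.1   1.33]
100 [68, 71, 76] [67, 70, 74]
101 [68, 71, 76] [67, 70, 75]
102 [68, 71, 76] [67, 70, 74]
103 [65, 67, 73] [64, 66, 71]
104 [64, 67, 72] [63, 66, 70]
105 [73, 76, 80] [71, 74, 78]
106 [87, 91, 94] [86, 89, 92]
107 [104, 109, 111] [102, 106, 108]
108 [120, 125, 126] [118, 123, 124]
109 [128, 134, 134] [126, 131, 132]
110 [134, 140, 140] [131, 138, 139]
111 [145, 150, 150] [141, 150, 149]
112 [155, 161, 160] [149, 160, 159]
113 [160, 165, 164] [156, 168, 167]
114 [154, 160, 158] [163, 177, 175]
115 [142, 146, 145] [168, 181, 180]
116 [122, 126, 125] [169, 183, 181]
117 [97, 101, 102] [169, 182, 181]
118 [75, 80, 83] [167, 181, 179]
119 [67, 73, 78] [158, 171, 170]
120 [83, 90, 95] [141, 152, 151]
121 [115, 123, 126] [121, 130, 131]
122 [144, 153, 154] [99, 108, 108]
123 [158, 169, 166] [81, 91, 89]
124 [158, 170, 164] [72, 86, 79]
125 [149, 166, 152] [68, 90, 73]
126 [136, 162, 136] [69, 102, 71]
127 [120, 154, 117] [74, 117, 73]
128 [100, 145, 94] [76, 127, 71]
129 [81, 135, 72] [71, 128, 62]
130 [71, 129, 60] [66, 125, 56]
131 [78, 131, 69] [78, 130, 69]
[... 1705 characters left out ...]
114, 64]
130 [84, 126, 79] [87, 128, 86]
131 [113, 139, 109] [112, 144, 116]
132 [130, 142, 135] [126, 148, 139]
133 [125, 134, 140] [120, 137, 141]
134 [108, 118, 138] [102, 117, 135]
135 [86, 94, 141] [81, 93, 137]
136 [66, 74, 143] [62, 73, 139]
137 [51, 59, 146] [48, 57, 142]
138 [45, 52, 149] [42, 50, 145]
139 [54, 61, 151] [51, 60, 147]
140 [80, 88, 151] [78, 89, 151]
141 [110, 120, 150] [109, 124, 153]
142 [132, 142, 144] [130, 147, 149]
143 [132, 141, 137] [130, 145, 141]
144 [125, 133, 128] [123, 134, 130]
145 [120, 127, 120] [118, 127, 121]
146 [115, 121, 116] [112, 120, 115]
147 [110, 115, 112] [107, 113, 109]
148 [108, 114, 111] [105, 111, 107]
149 [107, 113, 111] [104, 110, 107]
```

Both cameras agree on about 5.3 mm of travel (scene 5.1, side 5.5), and TCP geometry gives about 5. Friction on the bed accounts for the rest of the force. It needs about 3.5 mm more, with less down-load.

```bash
python3 - <<'E'
from plant import *; from h import *
for x,z in ((.030,.0562),(.0315,.0562),(.033,.0563),(.0345,.0564),(.0355,.0564),(.0365,.0564)):
    servo_line(J(x,0,z),rate=.02); dwell(.3); s=sense(); i=inj(s); print(x,z,i,s["torque"].round(2),s["time_s"])
    if i[0]>30 or i[3]<-14 : break
snap("scene","c5"); snap("side","s5"); snap("wrist","w5")
E
sed -i 's/c4/c5/;s/s4/s5/' gauge.py; python3 gauge.py | awk '$1>=113&&$1<=141||/s/'
```

```text
0.03 0.0562 [27.41  0.1  55.21 -6.08  0.58  2.36 43.39] [0.46 1.24 0.02] 17.1
0.0315 0.0562 [ 2.877e+01  1.300e-01  5.522e+01 -7.030e+00 -3.000e-02  1.300e+00
  4.399e+01] [ 0.43  1.29 -0.03] 17.65
0.033 0.0563 [29.84  0.16 55.23 -8.34  1.11  2.43 43.7 ] [ 0.45  1.54 -0.04] 18.2
0.0345 0.0564 [30.85  0.12 55.24 -8.74  0.08  2.23 43.65] [ 0.48  1.7  -0.03] 18.75
scene
113 [160, 165, 164] [156, 168, 167]
114 [154, 160, 158] [163, 176, 175]
115 [142, 146, 145] [166, 180, 179]
116 [122, 126, 125] [168, 181, 180]
117 [97, 101, 102] [170, 183, 182]
118 [75, 80, 83] [170, 183, 182]
119 [67, 73, 78] [169, 182, 181]
120 [83, 90, 95] [171, 184, 183]
121 [115, 123, 126] [175, 187, 186]
122 [144, 153, 154] [171, 183, 182]
123 [158, 169, 166] [160, 172, 171]
124 [158, 170, 164] [146, 156, 157]
125 [149, 166, 152] [121, 131, 131]
126 [136, 162, 136] [88, 99, 95]
127 [120, 154, 117] [58, 70, 60]
128 [100, 145, 94] [36, 57, 34]
129 [81, 135, 72] [30, 63, 24]
130 [71, 129, 60] [42, 85, 33]
131 [78, 131, 69] [68, 113, 61]
132 [105, 144, 97] [102, 139, 99]
133 [136, 158, 132] [134, 159, 137]
134 [153, 
[... 559 characters left out ...]
124, 131, 128] [145, 160, 158]
122 [134, 144, 138] [140, 156, 152]
123 [129, 142, 132] [130, 149, 140]
124 [114, 134, 117] [116, 138, 124]
125 [96, 125, 95] [98, 120, 104]
126 [79, 118, 76] [84, 103, 88]
127 [66, 114, 59] [74, 92, 76]
128 [59, 113, 51] [70, 91, 71]
129 [64, 116, 56] [76, 99, 77]
130 [84, 126, 79] [95, 117, 97]
131 [113, 139, 109] [118, 138, 122]
132 [130, 142, 135] [129, 146, 140]
133 [125, 134, 140] [122, 137, 141]
134 [108, 118, 138] [105, 118, 137]
135 [86, 94, 141] [83, 94, 139]
136 [66, 74, 143] [65, 75, 141]
137 [51, 59, 146] [51, 59, 144]
138 [45, 52, 149] [43, 52, 145]
139 [54, 61, 151] [50, 61, 146]
140 [80, 88, 151] [76, 89, 150]
141 [110, 120, 150] [108, 123, 153]
```

Travel now reads 9.2 mm (scene) and 9.0 mm (side), in the middle of the green band. I'll hold and check that it lies flat and steady.

```bash
python3 - <<'E'
from plant import *; from h import *
for k in range(5): dwell(.5); print(inj(sense()),sense()["time_s"])
a=snap("scene","c6")["image"][215:300,355:430]; b=snap("side","s6")["image"][165:225,275:390]; w=snap("wrist","w6")["image"][235:405,215:425]
f=lambda i,s:cv2.resize(i,s,interpolation=cv2.INTER_CUBIC)
cv2.imwrite("pics/v6.png",np.vstack([np.hstack([f(a,(265,300)),f(b,(535,300))]),f(w,(800,300))[:,:800]]) )
E
sed -i 's/c5/c6/;s/s5/s6/' gauge.py; python3 gauge.py | awk '$1>=124&&$1<=130||/s/'
```

```text
[30.85  0.15 55.26 -8.67 -0.4   3.3  43.79] 19.4
[ 3.084e+01  1.300e-01  5.522e+01 -9.820e+00  5.000e-02  2.120e+00
  4.398e+01] 19.9
[30.83  0.14 55.22 -8.82 -0.23  2.2  43.66] 20.4
[30.83  0.14 55.23 -8.56  0.99  2.86 43.73] 20.9
[30.85  0.15 55.24 -9.36 -0.86  3.51 43.51] 21.4
scene
124 [158, 170, 164] [146, 156, 157]
125 [149, 166, 152] [121, 131, 131]
126 [136, 162, 136] [88, 98, 95]
127 [120, 154, 117] [58, 70, 60]
128 [100, 145, 94] [36, 57, 34]
129 [81, 135, 72] [30, 63, 24]
130 [71, 129, 60] [42, 84, 33]
side
124 [114, 134, 117] [116, 137, 125]
125 [96, 125, 95] [98, 119, 104]
126 [79, 118, 76] [83, 102, 88]
127 [66, 114, 59] [73, 92, 76]
128 [59, 113, 51] [70, 91, 71]
129 [64, 116, 56] [77, 100, 77]
130 [84, 126, 79] [95, 117, 97]
```

View pics/v6.png

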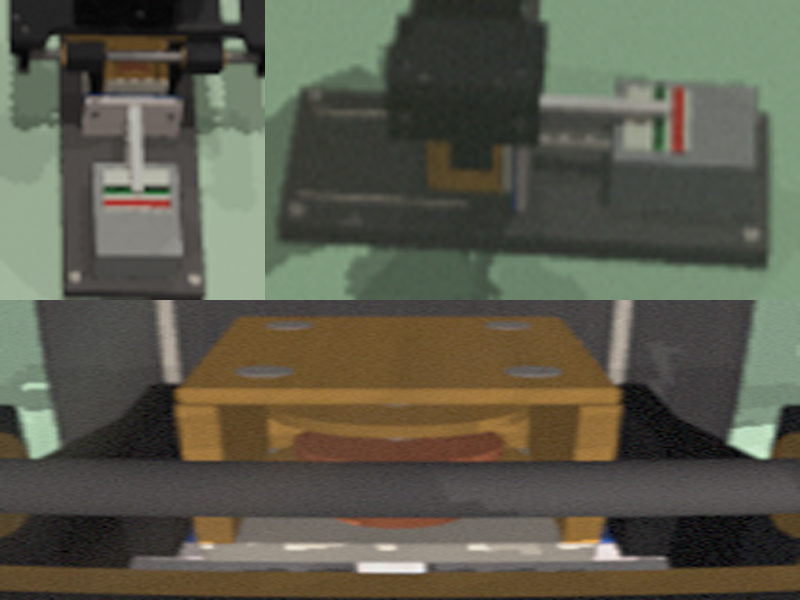

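The movement sits flat on the bed, central between the lines, with its plate parallel to the stop. The pointer is in the green band and was unchanged over 2.5 s.

```bash
python3 -c "
from plant import *
hand_in(); print(sense()['time_s'])"
```

```text
the job is handed in; nothing more can be done
the job is handed in; nothing more can be done
```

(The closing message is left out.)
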